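Weed out the switch box with the stiff cover

TASK

Try the hinge of each of the three weatherproof switch boxes: swing its cover up a little past upright and let go. Leave the boxes whose covers fall right back on their own standing open in their places for wiring; shut the cover of the one that is stiff and hangs where you left it, and set that box down in the black reject tray, flat on its base, without dropping it or disturbing the other things on the ledge.

Things in the scene. Friction and masses are not known exactly. Their poses are not given: they have to be found in the camera images.
- box_a: grey weatherproof switch box lying on its back, 0.5 to 0.66 kg: base 100 (x) x 56 (y) x 34 mm high; a hinged cover 78 x 54 mm, 16 mm deep, hollow, over its -x part; 51 mm high when shut. A cable gland 19 mm thick sticks 15 mm out of its +x (hinge) end, 13 mm up. Origin: centre of the underside; starts with +x towards the robot within 20 degrees. To carry it grip the base across y, about 22 mm up. The three look the same; one has a stiff hinge
- box_a_hinge (a point): point of that box on the hinge axis (along the box's y): 28 mm towards +x from the box's origin, 35 mm up
- cover_a (a joint): angle of that cover, rad: 0 shut, grows as it swings up and over to +x, 2.6 leaning right back on its stop. No latch; balances at 1.4. A free cover (60 g with its rod) let go beyond 1.6 falls back to its stop, let go short of 1.2 it falls shut; the stiff one stays wherever it is let go and takes about 0.6 N at the rod, either way, to turn
- cover_a_rod (a point): middle of the cover's lift rod: aluminium, 10 mm thick, 66 mm long along the box's y, across the cover's free edge; its ends stick out 5 mm beyond the base on either side. Pinch it end to end: it spins in its lugs, so the cover turns without turning the gripper. Shut: 56 mm towards -x from the box's origin, 43 mm up; circles the hinge at 84.4 mm
- box_b: grey weatherproof switch box lying on its back, 0.5 to 0.66 kg: base 100 (x) x 56 (y) x 34 mm high; a hinged cover 78 x 54 mm, 16 mm deep, hollow, over its -x part; 51 mm high when shut. A cable gland 19 mm thick sticks 15 mm out of its +x (hinge) end, 13 mm up. Origin: centre of the underside; starts with +x towards the robot within 20 degrees. To carry it grip the base across y, about 22 mm up. The three look the same; one has a stiff hinge
- box_b_hinge (a point): point of that box on the hinge axis (along the box's y): 28 mm towards +x from the box's origin, 35 mm up
- cover_b (a joint): angle of that cover, rad: 0 shut, grows as it swings up and over to +x, 2.6 leaning right back on its stop. No latch; balances at 1.4. A free cover (60 g with its rod) let go beyond 1.6 falls back to its stop, let go short of 1.2 it falls shut; the stiff one stays wherever it is let go and takes about 0.6 N at the rod, either way, to turn
- cover_b_rod (a point): middle of the cover's lift rod: aluminium, 10 mm thick, 66 mm long along the box's y, across the cover's free edge; its ends stick out 5 mm beyond the base on either side. Pinch it end to end: it spins in its lugs, so the cover turns without turning the gripper. Shut: 56 mm towards -x from the box's origin, 43 mm up; circles the hinge at 84.4 mm
- box_c: grey weatherproof switch box lying on its back, 0.5 to 0.66 kg: base 100 (x) x 56 (y) x 34 mm high; a hinged cover 78 x 54 mm, 16 mm deep, hollow, over its -x part; 51 mm high when shut. A cable gland 19 mm thick sticks 15 mm out of its +x (hinge) end, 13 mm up. Origin: centre of the underside; starts with +x towards the robot within 20 degrees. To carry it grip the base across y, about 22 mm up. The three look the same; one has a stiff hinge
- box_c_hinge (a point): point of that box on the hinge axis (along the box's y): 28 mm towards +x from the box's origin, 35 mm up
- cover_c (a joint): angle of that cover, rad: 0 shut, grows as it swings up and over to +x, 2.6 leaning right back on its stop. No latch; balances at 1.4. A free cover (60 g with its rod) let go beyond 1.6 falls back to its stop, let go short of 1.2 it falls shut; the stiff one stays wherever it is let go and takes about 0.6 N at the rod, either way, to turn
- cover_c_rod (a point): middle of the cover's lift rod: aluminium, 10 mm thick, 66 mm long along the box's y, across the cover's free edge; its ends stick out 5 mm beyond the base on either side. Pinch it end to end: it spins in its lugs, so the cover turns without turning the gripper. Shut: 56 mm towards -x from the box's origin, 43 mm up; circles the hinge at 84.4 mm
- reject_tray: reject tray: shallow open tray of black plastic, fixed, outside 185 mm (its x) by 142 mm (its y) by 26 mm high, walls and floor 3 mm. Origin: centre of its underside
- tumbler: bystander: glass tumbler standing upside down, 66 mm across at the table, 85 mm high; origin at the centre of the underside, as for all that follow
- canopy: bystander: white plastic ceiling fan canopy standing on its wide mouth, 112 mm across, 78 mm high
- capacitor: bystander: red plastic fan capacitor, a block of 47 x 19 x 28 mm high with a small foot tab
- file: bystander: steel file with a wooden handle, lying flat along its x, 280 mm long; origin near its middle
- screwdriver: bystander: screwdriver lying along its x, 190 mm long
- tape_roll: bystander: roll of black tape lying flat, 68 mm across, 18 mm high
- bearing: bystander: ball bearing lying flat, 35 mm across, 11 mm high
There are look-alikes about, which are no part of the job. Leave any green, pink or yellow look-alike of the box_b alone.

How it is judged:
By the outcome, as a careful person would: the job done as asked, in the order asked, and still so for the second after the job is handed in, with the robot touching nothing.
It also fails if it takes over 72 s, if anything falls off the work surface, if the arm or the gripper's body presses on something with over 40 N, if the wrist force passes 120 N, or if a joint passes its speed limit or range.

ROBOT

A 6-joint arm with a two-finger parallel gripper is mounted at the origin on the work surface. World frame = base frame: x ahead of the robot, y to its left, z up, the work surface at z = 0. Lengths are in m, angles in degrees, forces in N, time in s.
With the tool pointing down it reaches from about 0.375 to 0.9 m from the base axis. Payload 3.1 kg.
Tool frame: the origin (TCP) lies on the centre line of the jaws, within the pads' length; the fingertips stand 8 mm ahead of it and the grasp point (between the pads) lies 11 mm behind it; z points along the fingers, y is the line along which they close (so a half turn about z gives the same grasp; the last joint's range is limited). The gripper opens to 87 mm and grips with 3 to 60 N. Pads are 19 mm wide; open, the fingers measure 117 mm over their backs; the gripper's body (75 mm by 190 mm) begins 51 mm behind the grasp point.
Start: joints at [-85.342, 30.224, 82.088, -0, 67.689, -10.227], TCP at [0.161, -0.604, 0.231] pointing down, gripper open.
Joint ranges: [-176.69, 176.69], [-43.24, 126.21], [12.49, 139.97], [-82, 262], [0, 151.66], [-163.58, 163.58]. Speed limits (degrees/s): [159.86, 159.86, 180, 180, 180, 180].

INTERFACE

Orientations are given as a 3x3 rotation matrix whose columns are the frame's x, y, z axes.
In Python, from station import env gives the robot as it stands. Calls block until the motion is done:
- env.move_pose(position, orientation): joint-space move of the TCP to a pose.
- env.move_l(position, rotation=None, rate=0.15, until_force=None): straight line of the TCP; rotation=None keeps the orientation; rate is the mean speed in m/s. With until_force (N) it stops when the force on the tool has changed by that much, and returns True; else False.
- env.move_j(angles): joint-space move.
- env.move_gripper(opening, strength=None): finger opening in m; strength is the grip in N (None keeps the last); returns when the fingers have stopped.
- env.sleep(seconds).
- env.inverse_kinematics(position, orientation): joint angles nearest the present ones, or None.
- env.read_camera(name): name is "scene" or "top" or "wrist"; returns a dict with "pixels" (480x640x3 uint8, red, green, blue), "fx", "fy", "cx", "cy" (pixels), "dist_coeffs" ([k1, k2, p1, p2, k3] as OpenCV has them; the pictures are not rectified), "pose" (4x4, takes a point from camera to world coordinates); the wrist camera has in their place "mount" (4x4, takes a point from camera to tool coordinates, whose origin is the TCP and whose axes are the flange's). Camera axes: x right, y down, z forward; pixel columns grow to the right and rows downward; lengths in m; the calibration is good to about 2 mm. A picture is of the moment at which its call begins: read the wrist's pose just before it. There is no depth.
A pose or a line that the arm cannot do raises env.IKError and nothing moves.
- env.hand_in(): hands the job in; it is judged then, once.
Readings, each from a call of its own:
- env.get_time(): time.
- env.get_joint_positions(): joint angles.
- env.get_qd(): joint speeds.
- env.get_joint_efforts(): joint torques, N m.
- env.get_tcp_pos(): TCP position.
- env.get_tool_rot(): TCP orientation.
- env.get_contact_force(): force on the tool from outside, world axes, zero at the start.
- env.get_wrist_torque(): the same for the moment, N m.
- env.get_grip_width(): finger opening in m.
- env.get_grasp_force(): force on a finger pad.
Only numpy, scipy, OpenCV 4.12 (cv2) and the standard library are available. Lean on these libraries where they do the work, as an engineer would, in place of code of your own. Each camera call takes 0.05 s, during which the arm holds its last target. There are 200 camera calls.

## Working session

There is one attempt and no reset: what is moved stays moved. The work goes in short steps, each a Python script; the robot and the scene stay as the last script left them, time stands still between calls to the robot, and variables do not carry over. Pictures are saved under pics/ and viewed, at most 10 in all, crops included, and the job is handed in when it is done.

```bash
ls; mkdir -p pics
python3 - <<'E'
from station import env
import cv2,numpy as np
for n in ("top","scene"):
    c=env.read_camera(n); cv2.imwrite(f"pics/{n}0.png",c["pixels"][:,:,::-1])
    print(n,c["fx"],c["fy"],c["cx"],c["cy"],c["dist_coeffs"],np.round(c["pose"],4).tolist())
print(np.round(env.read_camera("wrist")["mount"],4).tolist(),env.get_time(),env.get_tool_rot())
E
```

```text
pics
top 512.0484704539131 512.0484704539131 316.1721668938115 245.20448072173815 [-0.00740823  0.          0.          0.          0.        ] [[-0.017, -0.995, 0.0987, 0.4244], [-0.9998, 0.0178, 0.0073, -0.032], [-0.0091, -0.0985, -0.9951, 1.0927], [0.0, 0.0, 0.0, 1.0]]
scene 523.5282295757514 523.5282295757514 311.9729569068601 244.78154100751922 [-0.12934623  0.          0.          0.          0.        ] [[0.8252, 0.3434, -0.4485, 1.0201], [0.5648, -0.4938, 0.6611, -0.8057], [0.0056, -0.7989, -0.6015, 0.7692], [0.0, 0.0, 0.0, 1.0]]
[[0.0015, -0.967, -0.2549, 0.0711], [1.0, 0.0014, 0.0006, -0.0001], [-0.0002, -0.2549, 0.967, -0.1529], [0.0, 0.0, 0.0, 1.0]] 0.15 [[ 9.66447255e-01  2.56865112e-01 -1.28675241e-04]
 [ 2.56864964e-01 -9.66445860e-01  1.67048762e-03]
 [ 3.04732335e-04 -1.64749034e-03 -9.99998596e-01]]
```

View pics/top0.png

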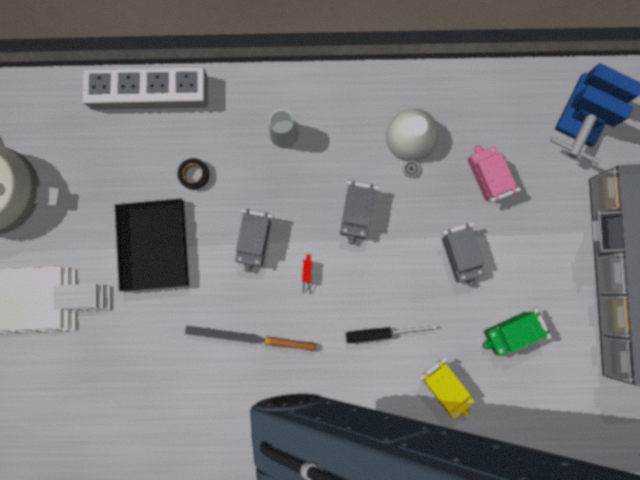

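View pics/scene0.png

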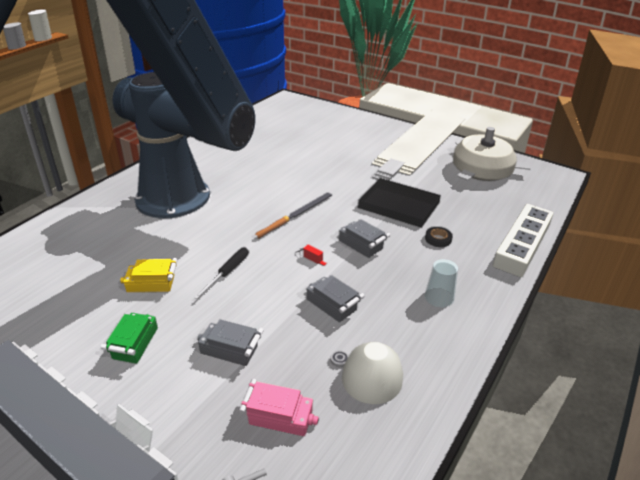

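The top view shows three grey boxes at about (254,238), (358,210) and (463,252), with their rods on the upper side (+x world). The black tray is at (152,245). The pink, green and yellow look-alikes stand apart. Next I take a rough fix from the top view, then a close wrist look at each box.

```bash
cat > h.py <<'E'
from station import env
import cv2,numpy as np
def cast(c,uv,z,pose=None):
    K=np.array([[c["fx"],0,c["cx"]],[0,c["fy"],c["cy"]],[0,0,1]])
    T=np.array(c["pose"]) if pose is None else pose
    p=cv2.undistortPoints(np.float64(uv).reshape(-1,1,2),K,np.array(c["dist_coeffs"])).reshape(-1,2)
    d=np.c_[p,np.ones(len(p))]@T[:3,:3].T
    return (T[:3,3]+d*((z-T[2,3])/d[:,2])[:,None])[:,:2]
def R(yaw): # tool down, tool x at yaw in the world (= -box x)
    c,s=np.cos(yaw),np.sin(yaw); return np.array([[c,s,0],[s,-c,0],[0,0,-1.]])
def wrist():
    T=np.eye(4);T[:3,:3]=env.get_tool_rot();T[:3,3]=env.get_tcp_pos()
    c=env.read_camera("wrist"); return c,T@np.array(c["mount"])
def blob(img,seed,lo,hi):
    hsv=cv2.cvtColor(img,cv2.COLOR_RGB2HSV); m=cv2.inRange(hsv,lo,hi)
    m=cv2.morphologyEx(m,cv2.MORPH_OPEN,np.ones((3,3)))
    n,l=cv2.connectedComponents(m); ys,xs=np.nonzero(l)
    i=np.argmin((xs-seed[0])**2+(ys-seed[1])**2)
    return (l==l[ys[i],xs[i]]).astype(np.uint8)
def rect(pts):
    c,(w,h),a=cv2.minAreaRect(np.float32(pts)*1000); a=np.radians(a)
    if w<h: a+=np.pi/2; w,h=h,w
    a=(a+np.pi/2)%np.pi-np.pi/2
    return np.array(c)/1000,w,h,a
E
python3 - <<'E'
from h import *
c=env.read_camera("top"); im=c["pixels"]
for k,s in dict(a=(254,238),b=(358,210),c=(463,252),tray=(152,245)).items():
    for hi in ((180,70,120),) if k!="tray" else ((180,255,50),):
        m=blob(im,s,(0,0,0),hi); ys,xs=np.nonzero(m)
        print(k,im[s[1],s[0]],len(xs),rect(cast(c,np.c_[xs,ys],0.04 if k!="tray" else .026)))
E
```

```text
a [107 109 116] 2348 (array([0.53346649, 0.08643403]), 121.1426010131836, 101.71983337402344, np.float64(-0.187044855474789))
b [103 101 109] 2265 (array([ 0.58670013, -0.12816606]), 123.4098129272461, 94.49688720703125, np.float64(-0.1999345551507723))
c [105 109 114] 2125 (array([ 0.49931207, -0.34163556]), 121.33399963378906, 92.11282348632812, np.float64(0.2807196160265355))
tray [39 40 41] 5805 (array([0.53816614, 0.3219335 ]), 180.8790283203125, 143.56471252441406, np.float64(0.07208395599512119))
```

Run:
```python
from h import *
import pickle
out={};tiles=[]
env.move_gripper(0.087)
for k,x,y,a in (("c",.499,-.342,.28),("b",.587,-.128,-.2),("a",.533,.086,-.19)):
    env.move_pose([x,y,.2],R(a)); env.sleep(.15)
    c,T=wrist(); out[k]=(c,T)
    im=c["pixels"]; print(k,c["fx"],env.get_time(),np.round(T[:3,3],3))
    tiles.append(im[:,:,::-1][60:420,190:450])
pickle.dump(out,open("w.pkl","wb"))
cv2.imwrite("pics/w1.png",np.hstack(tiles))
```

```text
c 337.82315734977686 2.2 [ 0.567 -0.324  0.353]
b 337.82315734977686 3.325 [ 0.656 -0.143  0.353]
a 337.82315734977686 4.4083 [0.604 0.072 0.353]
```

View pics/w1.png

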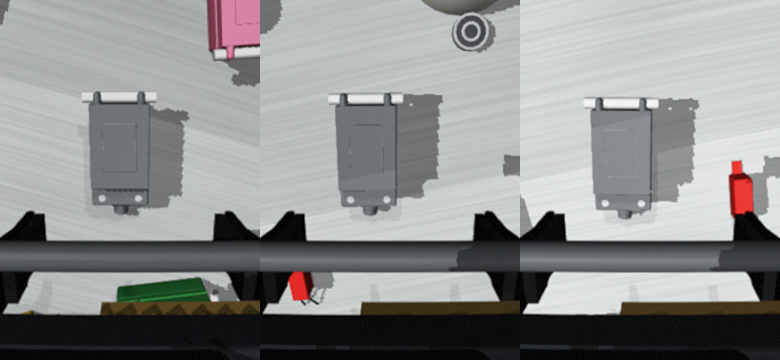

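The tiles show the three shut boxes well centred, with white rods on the upper edge at tile (82–157,97), (328–403,98) and (583–658,103), and screw pairs near rows 199–204. I turn these into positions.

Run:
```python
from h import *
import pickle
W=pickle.load(open("w.pkl","rb"))
D={"c":[(82,97),(157,98),(102,199),(138,199)],"b":[(68,98),(143,99),(91,200),(127,200)],"a":[(63,103),(138,103),(85,204),(122,203)]}
for k,p in D.items():
    c,T=W[k]; p=np.float64(p)+[190,60]
    r=cast(c,p[:2],.045,T); s=cast(c,p[2:],.035,T)
    rm,sm=r.mean(0),s.mean(0); d=rm-sm; e=r[0]-r[1]
    yaw=np.arctan2(d[1],d[0]); print(k,"rod",rm.round(4),"len",np.linalg.norm(e).round(4),"L",np.linalg.norm(d).round(4),"yaw",yaw.round(3),"rodyaw",(np.arctan2(e[1],e[0])-np.pi/2).round(3),
      "box",(rm-.056*np.array([np.cos(yaw),np.sin(yaw)])).round(4))
```

```text
c rod [ 0.5601 -0.3167] len 0.0667 L 0.0978 yaw 0.275 rodyaw 0.266 box [ 0.5062 -0.3319]
b rod [ 0.6555 -0.1214] len 0.0668 L 0.098 yaw -0.189 rodyaw -0.216 box [ 0.6005 -0.1109]
a rod [0.5998 0.0985] len 0.067 L 0.0977 yaw -0.189 rodyaw -0.193 box [0.5448 0.109 ]
```

```bash
cat >> h.py <<'E'
RODS={"a":([.5998,.0985],-.191),"b":([.6555,-.1214],-.2),"c":([.5601,-.3167],.271)}
PH0=np.arctan2(8,84)
def rodp(k,th): # TCP position pinching the rod at cover angle th
    r,y=RODS[k]; u=np.array([np.cos(y),np.sin(y)]); h=np.array(r)-.084*u
    q=h+.0844*np.cos(PH0+th)*u
    return [*q,.035+.0844*np.sin(PH0+th)-.011]
def swing(k,t0,t1,n=7,rate=.12):
    for t in np.linspace(t0,t1,n+1)[1:]: env.move_l(rodp(k,t),rate=rate)
def up(z): env.move_l([*env.get_tcp_pos()[:2],z],rate=.25)
E
cat > try.py <<'E'
from h import *
import sys
tiles=[]
for k in sys.argv[1:]:
    p=rodp(k,0); r=R(RODS[k][1])
    env.move_pose([p[0],p[1],.11],r)
    f=env.move_l(p,rate=.12,until_force=8)
    env.move_gripper(.05,strength=8); w=env.get_grip_width()
    swing(k,0,1.78); w2=env.get_grip_width(); F=env.get_contact_force()
    env.move_gripper(.085); up(.24); env.sleep(.3)
    c,T=wrist(); tiles.append(c["pixels"][:,:,::-1][60:420,190:450])
    print(k,f,"w",w,w2,np.round(F,1),env.get_time())
cv2.imwrite("pics/try_%s.png"%"".join(sys.argv[1:]),np.hstack(tiles))
E
python3 try.py a
```

```text
a False w 0.06560953389055771 0.06578870697737779 [-3.  -1.7 10. ] 10.2333
```

View pics/try_a.png

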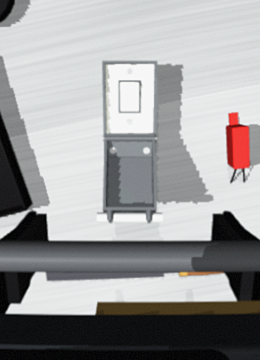

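Box a's cover has fallen right back: its interior shows and the rod is at the lower side (133,217). It is free and left open. Now b and c.

```bash
python3 try.py b c
```

```text
b False w 0.06577654032124727 0.06616813973869559 [-2.9  0.7  9.7] 16.7167
c False w 0.06564148982791973 0.06560633095806814 [-3.5  0.5  7. ] 22.9833
```

View pics/try_bc.png

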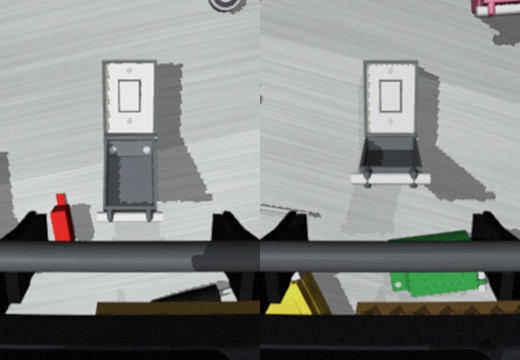

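Box b also fell back (rod at tile (130,215)). Box c's cover still stands near where I left it (rod at (390,178), foreshortened cover), so c is the stiff one. I pinch its rod again, swing it shut and look again.

Run:
```python
from h import *
import pickle
env.move_l(rodp("c",1.78),rate=.15)
env.move_gripper(.05,strength=8); print(env.get_grip_width())
swing("c",1.78,-.02,n=8); print(np.round(env.get_contact_force(),1))
env.move_gripper(.085); up(.13)
r,y=RODS["c"]; b=np.array(r)-.056*np.array([np.cos(y),np.sin(y)])
env.move_l([*b,.2],rate=.25); env.sleep(.15)
c,T=wrist(); pickle.dump((c,T),open("w2.pkl","wb"))
cv2.imwrite("pics/shut.png",cv2.resize(c["pixels"][60:300,240:440,::-1],None,fx=2,fy=2)); print(env.get_time())
```

```text
0.06567122975624527
[ 0.1 -0.4 -0.5]
28.9167
```

View pics/shut.png

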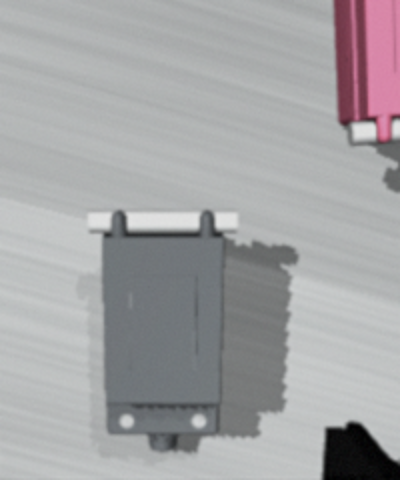

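The cover looks shut: the rod is at (88–238,222) of the crop and the screws at (126,421) and (199,421). I press it lightly to be sure, then grip the base and lift.

Run:
```python
from h import *
import pickle
c,T=pickle.load(open("w2.pkl","rb"))
p=np.float64([(88,222),(238,222),(126,421),(199,421)])/2+[240,60]
rm=cast(c,p[:2],.045,T).mean(0); d=rm-cast(c,p[2:],.035,T).mean(0)
y=np.arctan2(d[1],d[0]); u=np.array([np.cos(y),np.sin(y)]); b=rm-.056*u
print("box",b.round(4),y.round(3),np.linalg.norm(d).round(4))
env.move_gripper(0.0); q=b+.035*u
env.move_l([*q,.075],R(y),rate=.2)
print("press",env.move_l([*q,.054],rate=.04,until_force=4),env.get_tcp_pos()[2])
up(.09); env.move_gripper(.084)
env.move_l([*b,.09],rate=.15)
print("down hit",env.move_l([*b,.012],rate=.12,until_force=8),env.get_tcp_pos()[2])
env.move_gripper(.04,strength=35); print("w",env.get_grip_width(),env.get_grasp_force())
env.move_l([*b,.03],rate=.08); env.move_l([*b,.2],rate=.25)
print(env.get_grip_width(),np.round(env.get_contact_force(),1),env.get_time())
```

```text
box [ 0.5053 -0.3325] 0.273 0.0974
press True 0.059310305477530065
down hit False 0.012341186627217364
w 0.05581245274731312 35.00006667338312
0.05556610331190751 [ 0.2 -0.2 -5.9] 36.425
```

Run:
```python
from h import *
t=[.538,.322]
env.move_pose([*t,.2],R(.072)); env.sleep(.2)
c,T=wrist(); im=c["pixels"].copy()
# where the top view says the tray's rim corners should be
K=np.array([[c["fx"],0,c["cx"]],[0,c["fy"],c["cy"]],[0,0,1]]); M=np.linalg.inv(T)
u=np.array([np.cos(.072),np.sin(.072)]); v=np.array([-u[1],u[0]])
P=np.array([[*(np.array(t)+a*.0925*u+b*.071*v),.026] for a in(-1,1) for b in(-1,1)])
q=cv2.projectPoints(P,cv2.Rodrigues(M[:3,:3])[0],M[:3,3],K,np.array(c["dist_coeffs"]))[0].reshape(-1,2)
for x in q: cv2.circle(im,tuple(int(i) for i in x),4,(255,0,0),1)
cv2.imwrite("pics/tray.png",im[:,:,::-1]); print(q.round(),env.get_time(),env.get_grip_width())
```

```text
[[385. 312.]
 [252. 312.]
 [395. 130.]
 [242. 129.]] 39.0083 0.05592446173582272
```

View pics/tray.png

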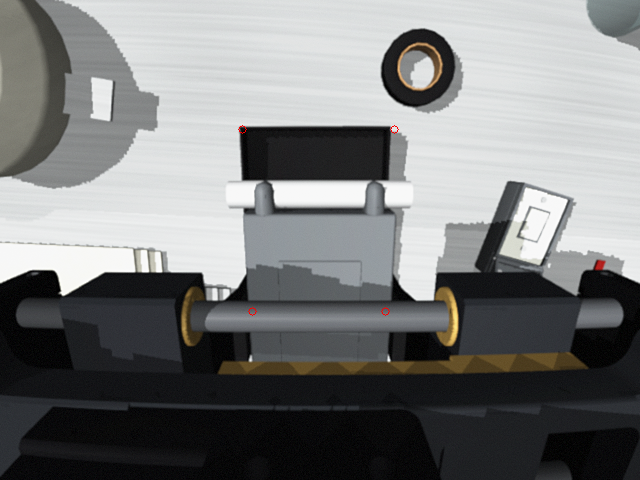

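The rim corners lie within about 2 px of the prediction ((242,129) and (394,130)), and the box hangs level over the tray. I set it down.

Run:
```python
from h import *
t=[.538,.323]
env.move_l([*t,.03],rate=.15)
print("touch",env.move_l([*t,.011],rate=.03,until_force=3),env.get_tcp_pos()[2])
env.move_gripper(.075); env.move_l([*t,.06],rate=.1); up(.2)
env.move_pose([.42,.2,.3],R(.1)); env.sleep(.3)
c=env.read_camera("top"); s=env.read_camera("scene")
cv2.imwrite("pics/end.png",np.vstack([c["pixels"][90:360,80:520,::-1],s["pixels"][150:400,100:540,::-1]])); print(env.get_time())
```

```text
touch True 0.015163600224254054
44.0083
```

View pics/end.png

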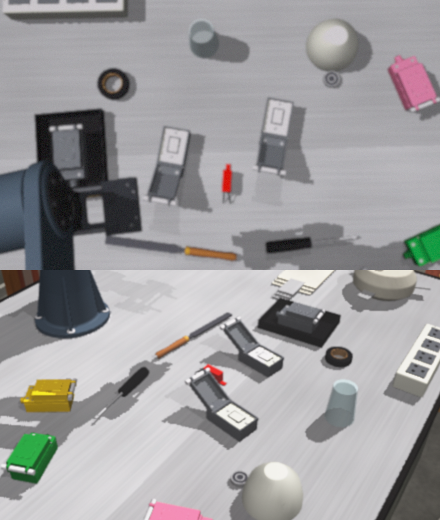

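Box c sits flat and shut in the tray at (65,150) of the upper crop. Boxes a and b stand open at (168,165) and (273,135), and the other things are undisturbed. The arm is clear.

```bash
python3 -c "
from station import env
print(env.hand_in())"
```

```text
the job is handed in; nothing more can be done
None
```

I tried all three hinges: boxes a and b fell right back and stand open in their places, and the stiff one, box c, is shut and flat on its base in the reject tray; I handed the job in at about 44 s.

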